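# Pump up the bench hand pump until its indicator pin is out

### The job

Charge the small hand pump on the bench: press its round plunger head all the way down and let it come all the way up again, over and over, until the indicator pin in the short post beside it has popped fully out. Push with the fingertips only, leave the pin alone, do not pick up, tip or shove the pump or the things standing round it, and finish with the plunger up and the hand away.

Things in the scene. Friction and masses are not known exactly. Their poses are not given: they have to be found in the camera images.
- pump: Loose 3 kg hand pump standing on rubber feet on the bench (friction about 0.6): dark steel foot plate 150 x 96 mm, 15 mm high; a grey upright barrel, 60 mm across, with the plunger in its top; and a thinner grey post (32 mm across, its collar's top 80 mm above the bench) with the indicator pin. Origin on the bench under the plunger's axis; z up; x points from the plunger's axis to the pin post, whose axis is 68 mm away; the foot plate runs from x = -55 to +95 mm.
- plunger_top (a point): Centre of the flat top of the plunger head, a black disc 44 mm across and 14 mm thick on a steel rod; 146 mm above the bench when up, 124 mm when fully down. Moves with the plunger.
- plunger (a joint): How far the plunger is pressed down: 0 up, 0.022 m fully down (hard stop). Its spring pushes back with about 3.5 N at the top and 12 N at the bottom, plus up to about 4 N of pump resistance, and returns it by itself. Only a full stroke pumps: at least 18 of the 22 mm both down and up; the pin moves during the downward push.
- pin_travel (a joint): How far the indicator pin has come out of its post: 0 to about 0.012 m at the start, 0.030 m fully out. It jumps out by about 6 mm with each full stroke (the first may give less) and stays there between strokes; the last stroke must go right to the bottom. It takes 3 to 6 full strokes; more strokes do nothing further.
- pin: The indicator pin, plain brass, 14 mm across, upright; it stands 3 mm above the post's collar when in and 33 mm when fully out. Not to be touched.
- pin_top (a point): Centre of the indicator pin's top face: 83 mm above the bench when in, 113 mm when fully out.
- dispenser: Bystander: white solvent dispenser bottle with a flat steel dish top, 70 mm across, 106 mm high, loose; origin under its centre.
- stator_a: Bystander: grey plastic motor housing, open cup about 54 mm across with three lugs (to 70 mm), 30 mm high, loose; origin under its centre.
- stator_b: Bystander: a second such housing.
- coil_a: Bystander: copper coil ring, 36 mm across, 11 mm high, loose; origin under its centre.
- coil_b: Bystander: a second such ring.
- flux_brush: Bystander: flux brush, 150 mm long, lying flat, loose; its x axis along its length.
There are look-alikes about, which are no part of the job. Leave any green or pink look-alike of the pump alone.

How it is judged:
On the way, in this order (a step that is already met when the one before it is completed fails the run):
1. the plunger is pressed down a full stroke (value of joint plunger above 0.0165 m).
2. it is let up again (value of joint plunger below 0.006 m).
3. after more strokes the pin is fully out (value of joint pin_travel above 0.027 m), for 0.2 s.
At the end, for the whole second after the job is handed in: The indicator pin is out by more than 27 of its 30 mm, the plunger is back up to within 3 mm, and the pump stands upright (within 0.05 rad), at rest, within 30 mm of where it was (value of joint pin_travel above 0.027 m and value of joint plunger below 0.003 m and angle between pump's own z axis and vertical below 0.05 rad and distance of pump from where it was at the start of the episode below 0.03 m and linear speed of pump below 0.02 m/s); the robot touches nothing.
It fails at once if the robot touches the indicator pin (contact force between any of the fingers, the arm and pin above 0.5 N).
It fails at once if the pump is lifted by 10 mm, tipped by 0.15 rad or shoved by 30 mm (height (world z) of pump above 0.01 m or angle between pump's own z axis and vertical above 0.15 rad or distance of pump from where it was at the start of the episode above 0.03 m).
It fails at once if a bystander is picked up or shoved by 30 mm (distance of any of dispenser, stator_a, stator_b, coil_a, coil_b, flux_brush from where it was at the start of the episode above 0.03 m).
It also fails if it takes over 45 s, if anything falls off the work surface, if the arm or the gripper's body presses on something with over 40 N, if the wrist force passes 120 N, or if a joint passes its speed limit or range.

### The arm

A 7-joint arm with a two-finger parallel gripper is mounted at the origin on the work surface. World frame = base frame: x ahead of the robot, y to its left, z up, the work surface at z = 0. Lengths are in m, angles in rad, forces in N, time in s.
With the tool pointing down it reaches from about 0.4 to 0.875 m from the base axis. Payload 19.3 kg.
Tool frame: the origin (TCP) lies at the very end of the fingers, on their centre line; the grasp point (between the pads) lies 19 mm behind it; z points along the fingers, y is the line along which they close (so a half turn about z gives the same grasp; the last joint's range is limited). The gripper opens to 85 mm and grips with 20 to 120 N. Pads are 22 mm wide; open, the fingers measure 114 mm over their backs; the gripper's body (76 mm by 85 mm) begins 54 mm behind the grasp point. The pads swing forward as they close: fully open they stand 13 mm farther back than shut.
Start: joints at [1.13, 0.521, -0.036, 1.599, 0.021, 1.021, -0.113], TCP at [0.226, -0.583, 0.2] pointing down, gripper open.
Joint ranges: [-2.91, 2.91], [-0.3, 2.13], [-1.5, 1.42], [0.17, 2.43], [-1.26, 4.41], [0.16, 1.93], [-2.52, 2.52]. Speed limits (rad/s): [1.89, 1.89, 2.39, 2.39, 3.01, 3.01, 3.01].

### API

Orientations are given as [roll, pitch, yaw] about the fixed x, y, z axes, in that order (R = Rz(yaw) Ry(pitch) Rx(roll)).
In Python, from workcell import bot gives the robot as it stands.
- The arm moves only by the tool jog_arm, never from a script. Its argument "motion" is a list of rows, each a list of 5 numbers: the shift along the tool's x, y, z scaled (see below), then the turn about the tool's z scaled (see below), then the opening, from 0 (shut) to 1 (fully open). A call has 1 to 12 rows; each row shifts and turns the commanded pose from where the row before left it, along the tool's axes as they then stand; what a row does not reach is not made up. The controller multiplies each number of a shift by 30 mm and each number of a turn by 0.08 rad. A row lasts 1/10 s, in which the tool goes at most 50 mm and 8.59 degrees, less where a joint would pass 70% of its speed; a pose out of reach is approached as far as the arm can. A call with a number of a shift or a turn outside -1 to 1 is refused whole. A call with a gripper value outside its range is refused whole. The fingers move at their own pace and stop on an object; "newtons" is the grip in N (left out, the last holds). Time passes only in rows, so rows that do not move let the fingers close. It gives the time, the measured TCP pose, the force, the opening and the grip force at its end, in the units of the state.
- bot.observe(): the state, without advancing time (a new reading comes with each control period).
- bot.grab_frame(name): name is "side" or "top" or "wrist"; returns a dict with "pixels" (480x640x3 uint8, red, green, blue), "fovy" (degrees; the focal length in pixels is half the picture's height over the tangent of half this angle, whatever the lens; pixels are square), "cx", "cy" (the principal point, pixels), "k1" (the pictures are not rectified: a ray, as slopes to the right and down, at radius r is drawn at 1 + k1 r^2 times it, then the intrinsics apply), "rvec" (rotation vector, rad) and "tvec" (3), from world to camera coordinates, as OpenCV has them; the wrist camera has in their place "mount" (4x4, takes a point from camera to tool coordinates, whose origin is the TCP and whose axes are the flange's). Camera axes: x right, y down, z forward; pixel columns grow to the right and rows downward; lengths in m; the calibration is good to about 2 mm. A picture is of the moment at which its call begins: read the wrist's pose just before it. There is no depth.
- bot.job_done(): hands the job in; it is judged then, once.
The state is a dict: "clock": time; "qpos": joint angles; "qd": joint speeds; "joint_efforts": joint torques, N m; "position": TCP position; "tool_rot": TCP orientation; "force": force on the tool from outside, world axes, zero at the start; "moment": the same for the moment, N m; "grip_width": finger opening in m; "finger_force": force on a finger pad.
Only numpy, scipy, OpenCV 4.12 (cv2) and the standard library are available. Lean on these libraries where they do the work, as an engineer would, in place of code of your own. Each camera call takes 0.05 s, during which the arm holds its last target. There are 200 camera calls.

## Working session

There is one attempt and no reset: what is moved stays moved. The work goes in short steps, Python scripts to look and compute and a tool call to move; the robot and the scene stay as the last step left them, time stands still between calls to the robot, and variables do not carry over. Pictures are saved under pics/ and viewed, at most 10 in all, crops included, and the job is handed in when it is done.

Besides the shell and the picture viewer there is one more tool, called after "Call:" by a JSON object that holds its "fn" and its "kwargs", one argument or row to a line. jog_arm: Moves the arm, as the interface text tells. Shifts and turns lie within -1 to 1; 1 stands for 30 mm of shift or 0.08 rad of turn. Its arguments: {"type":"object","properties":{"motion":{"type":"array","items":{"type":"array","items":{"type":"number"}}},"newtons":{"type":"number"}},"required":["motion"]}

```bash
mkdir -p pics; cat > h.py <<'E'
import numpy as np, cv2
from workcell import bot
def K(f):
    F=240/np.tan(np.radians(f["fovy"])/2)
    return F
def pose(f,st=None):
    if "rvec" in f:
        R=cv2.Rodrigues(np.array(f["rvec"],float))[0]; t=np.array(f["tvec"],float)
        return R.T, -R.T@t
    from scipy.spatial.transform import Rotation as Ro
    T=np.eye(4); T[:3,:3]=Ro.from_euler("xyz",st["tool_rot"]).as_matrix(); T[:3,3]=st["position"]
    M=T@np.array(f["mount"]); return M[:3,:3],M[:3,3]
def ray(f,u,v,st=None):
    F=K(f); d=np.array([(u-f["cx"])/F,(v-f["cy"])/F]); s=d.copy()
    for _ in range(30): s=d/(1+f["k1"]*(s@s))
    R,c=pose(f,st); return c,R@np.array([s[0],s[1],1])
def onz(f,u,v,z,st=None):
    c,d=ray(f,u,v,st); return c+d*(z-c[2])/d[2]
def proj(f,p,st=None):
    R,c=pose(f,st); q=R.T@(np.array(p)-c); s=q[:2]/q[2]; s=s*(1+f["k1"]*(s@s)); return s*K(f)+[f["cx"],f["cy"]]
def save(n,f): cv2.imwrite("pics/"+n,f["pixels"][:,:,::-1])
E
python3 - <<'E'
from h import *
import pickle
st=bot.observe(); print(st)
for n in ["top","side"]:
    f=bot.grab_frame(n); save(n+"1.png",f); pickle.dump(f,open(n+".pkl","wb")); print(n,pose(f),K(f),f["k1"])
E
```

```text
{'clock': 0.0, 'qpos': array([ 1.1297736 ,  0.52201058, -0.03634965,  1.59999375,  0.02122163,
        1.02110436, -0.1127801 ]), 'qd': array([ 1.53364387e-03, -5.54506718e-04, -1.50268025e-04,  8.97950919e-04,
        8.83119475e-04, -2.57358691e-03, -8.41949444e-05]), 'joint_efforts': array([ 3.67313496e-04, -9.27115417e+01,  1.98000446e+00, -3.69929338e+01,
        1.77946722e-02,  8.13127728e-03,  3.59621811e-05]), 'position': array([ 0.22632504, -0.58218657,  0.19983276]), 'tool_rot': array([-3.14046580e+00,  8.80347132e-05,  3.70863041e-01]), 'force': array([0.53891152, 0.50319238, 0.05297634]), 'moment': array([-0.02150836, -0.0196098 , -0.00484718]), 'finger_force': 0.0, 'grip_width': 0.08558272271725892}
top (array([[-0.00768061, -0.98745836,  0.15769275],
       [-0.99983487,  0.00498623, -0.01747479],
       [ 0.01646933, -0.15780093, -0.9873336 ]]), array([0.42588836, 0.0352663 , 1.04066737])) 496.2348927089661 -0.06951031500586882
side (array([[ 0.973233  , -0.1265235 ,  0.19185758],
       [-0.22972722, -0.51177729,  0.82783417],
       [-0.00655212, -0.84975044, -0.52714444]]), array([ 0.38351961, -0.72866464,  0.61726491])) 573.4792037528783 0.05512839278625569
```

View pics/top1.png

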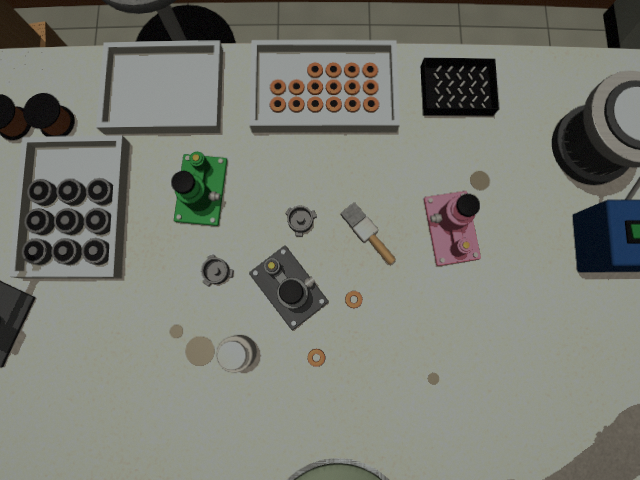

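View pics/side1.png

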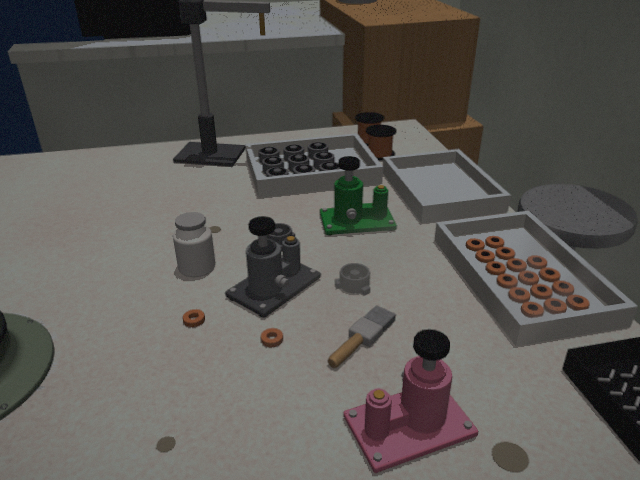

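The grey pump is the target. In the top view its head is near (292,292) and its pin near (271,266). In the side view the head is near (262,226) and the pin near (291,240).

```bash
python3 - <<'E'
from h import *
import pickle
ft=pickle.load(open("top.pkl","rb"));fs=pickle.load(open("side.pkl","rb"))
def blob(f,box,m):
    x0,y0,x1,y1=box; c=m(cv2.cvtColor(f["pixels"][y0:y1,x0:x1],cv2.COLOR_RGB2HSV)).astype(np.uint8)
    n,_,s,ce=cv2.connectedComponentsWithStats(c); i=1+np.argmax(s[1:,4]); print(s[i]+[x0,y0,0,0,0]); return ce[i]+[x0,y0]
dark=lambda h:h[...,2]<32
yel=lambda h:(h[...,1]>110)&(h[...,2]>90)&(h[...,0]>10)&(h[...,0]<35)
ht=blob(ft,(270,270,315,315),dark); hs=blob(fs,(240,210,285,240),dark)
pt=blob(ft,(255,250,290,280),yel); ps=blob(fs,(280,230,300,250),yel)
print(ht,hs,pt,ps)
def tri(a,b):
    c1,d1=ray(ft,*a);c2,d2=ray(fs,*b)
    s=np.linalg.lstsq(np.c_[d1,-d2],c2-c1,rcond=None)[0]; p,q=c1+s[0]*d1,c2+s[1]*d2; return (p+q)/2,np.linalg.norm(p-q)
print("tri head",tri(ht,hs),"pin",tri(pt,ps))
h=onz(ft,*ht,.143);print("head z.143",h, onz(fs,*hs,.140))
for z in(.083,.095):
    p=onz(ft,*pt,z);print("pin",p,np.linalg.norm((p-h)[:2]),onz(fs,*ps,z))
print("disp",onz(ft,233,354,.106),"statA",onz(ft,300,220,.03),onz(ft,216,270,.03),"coils",onz(ft,353,299,.01),onz(ft,316,357,.01))
E
```

```text
[280 282  24  22  77]
[249 217  27  19 391]
[268 262   7   7  38]
[287 236   7   4  23]
[295.37662338 296.35064935] [261.58056266 225.9769821 ] [270.92105263 265.05263158] [290.08695652 237.56521739]
tri head (array([0.46781447, 0.07580182, 0.14392567]), np.float64(0.006525548186218387)) pin (array([0.52664661, 0.12635974, 0.08339441]), np.float64(0.0022234865233218847))
head z.143 [0.46460054 0.07611679 0.143     ] [0.47181264 0.08241108 0.14      ]
pin [0.52780039 0.12629074 0.083     ] 0.08069476788604286 [0.52562279 0.12693813 0.083     ]
pin [0.52652338 0.12515016 0.095     ] 0.07898550448858374 [0.52243105 0.10772064 0.095     ]
disp [0.36070918 0.19283783 0.106     ] statA [0.62696543 0.07196737 0.03      ] [0.52381545 0.24350141 0.03      ] coils [ 0.46405685 -0.0368907   0.01      ] [0.34708932 0.04017325 0.01      ]
```

```bash
python3 - <<'E'
from h import *
import pickle
ft=pickle.load(open("top.pkl","rb"));fs=pickle.load(open("side.pkl","rb"))
c=ft["pixels"][240:335,240:335];cv2.imwrite("pics/crop.png",cv2.resize(c,None,fx=6,fy=6,interpolation=cv2.INTER_NEAREST)[:,:,::-1])
print(onz(ft,292,290.5,.146), onz(fs,261.6,225.9,.1395))
st=bot.observe()
E
```

```text
[0.47497303 0.08205557 0.146     ] [0.47197194 0.08350007 0.1395    ]
```

View pics/crop.png

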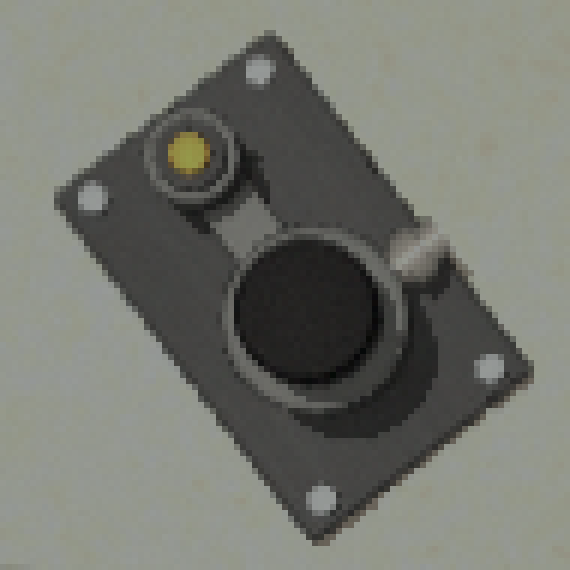

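Call:
{"fn": "jog_arm", "kwargs": {
  "motion": [
    [0.6,-0.9,0,0,0],
    [0.6,-0.9,0,0,0],
    [0.6,-0.9,0,0,0],
    [0.6,-0.9,0,0,0],
    [0.6,-0.9,0,0,0],
    [0.6,-0.9,0,0,0],
    [0.6,-0.9,0,0,0],
    [0.6,-0.9,0,0,0]
  ]
}}

```text
clock: 0.9
position: [0.2824, -0.3277, 0.2003]
tool_rot: [-3.141, 0.0, 0.371]
force: [0.5, 0.5, -0.8]
grip_width: 0.0002
finger_force: 0.0
```

The crop shows the black disc spanning about x 233–380, y 237–385, which is top-view pixel (291,291.5), so the head is near (0.474, 0.083). The pin is up and to the left of it, at about 68 mm.

Call:
{"fn": "jog_arm", "kwargs": {
  "motion": [
    [0.99,-0.95,0,0,0],
    [0.99,-0.95,0,0,0],
    [0.99,-0.95,0,0,0],
    [0.99,-0.95,0,0,0],
    [0.99,-0.95,0,0,0],
    [0.99,-0.95,0,0,0],
    [0.99,-0.95,0,0,0],
    [0.99,-0.95,0,0,0],
    [0.99,-0.95,0,0,0],
    [0.99,-0.95,0,0,0],
    [0.99,-0.95,0,0,0],
    [0,0,0,0,0]
  ]
}}

```text
clock: 2.1
position: [0.4744, 0.0866, 0.2002]
tool_rot: [-3.14, -0.001, 0.376]
force: [0.0, -1.2, 0.2]
grip_width: 0.0
finger_force: 0.0
```

```bash
python3 - <<'E'
from h import *
import pickle
ft=pickle.load(open("top.pkl","rb"))
h=onz(ft,290.9,291.4,.146); p=onz(ft,271,265.3,.083); print(h,p,np.linalg.norm((h-p)[:2]))
st=bot.observe(); f=bot.grab_frame("wrist"); save("w1.png",f); print(st["position"],proj(f,h,st),proj(f,p,st),np.array(f["mount"])[:3,3])
f=bot.grab_frame("side"); save("s2.png",f)
E
```

```text
[0.47337227 0.08402629 0.146     ] [0.52731835 0.12613345 0.083     ] 0.0684338478544926
[0.47444263 0.08658457 0.20020174] [324.56777107 244.84296666] [297.59151561 131.63150457] [ 0.06898838  0.00102281 -0.17317004]
```

View pics/w1.png

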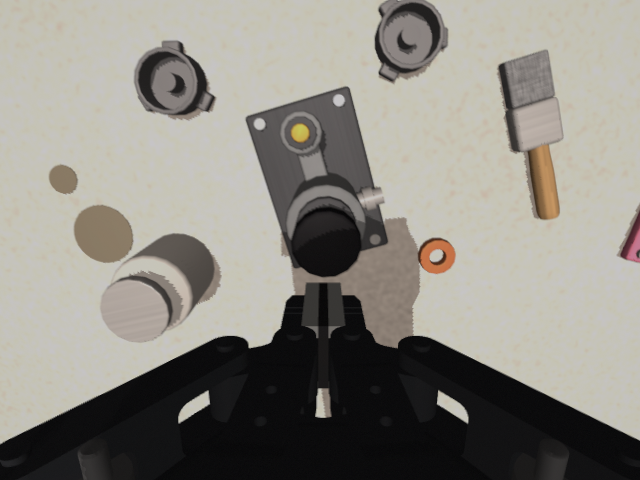

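View pics/s2.png

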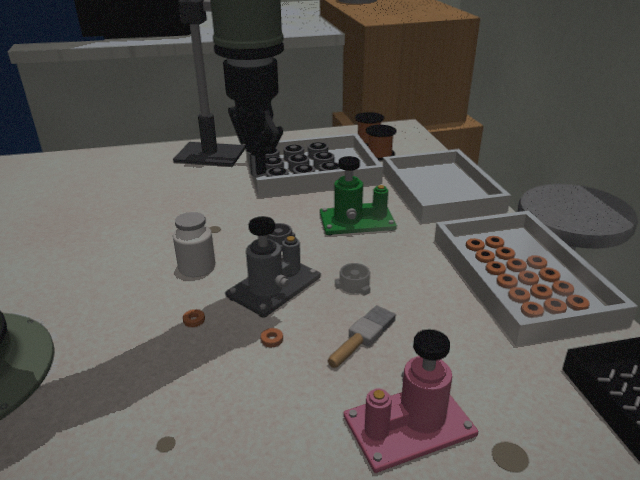

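The wrist view shows the head at about (327,243) and the pin at (300,132). The predictions were (325,245) and (298,132), so they agree. I'll descend onto the head.

Call:
{"fn": "jog_arm", "kwargs": {
  "motion": [
    [-0.06,0.07,0.5,0,0],
    [0,0,0.5,0,0],
    [0,0,0.5,0,0],
    [0,0,0.2,0,0],
    [0,0,0.2,0,0],
    [0,0,0.2,0,0],
    [0,0,0,0,0],
    [0,0,0,0,0]
  ]
}}

```text
clock: 3.0
position: [0.4725, 0.0789, 0.1376]
tool_rot: [3.142, -0.0, 0.371]
force: [0.7, 0.2, -0.5]
grip_width: -0.0003
finger_force: 0.0
```

The force is about zero where the head should already be pressed 8 mm, so I'll check before going further.

```bash
python3 - <<'E'
from h import *
st=bot.observe(); f=bot.grab_frame("side"); print(st["position"],st["force"],proj(f,st["position"]),proj(f,[.473,.084,.146]))
g=bot.grab_frame("wrist")
a=cv2.resize(f["pixels"][120:320,190:350],(400,500)); b=cv2.resize(g["pixels"][60:360,200:440],(400,500))
cv2.imwrite("pics/s3.png",np.hstack([a,b])[:,:,::-1])
E
```

```text
[0.47249469 0.07893104 0.13763013] [ 0.6534806   0.16627129 -0.47995957] [262.39126597 228.22463253] [261.93683107 222.24789648]
```

View pics/s3.png

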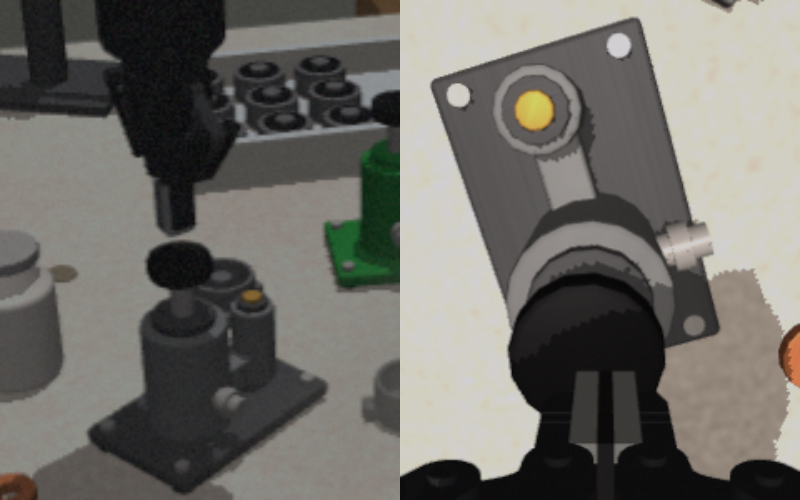

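```bash
python3 - <<'E'
from h import *
st=bot.observe(); g=bot.grab_frame("wrist"); f=bot.grab_frame("side"); t=bot.grab_frame("top")
from scipy.spatial.transform import Rotation as Ro
R,c=pose(g,st); print("campos",c,"fwd",R[:,2],K(g)); p=st["position"]
for dz in (0,.01,.02,.03): print(dz,"wrist",proj(g,p+[0,0,dz],st),"side",proj(f,p+[0,0,dz]),"top",proj(t,p+[0,0,dz]))
for z in(.146,.12): print("head",proj(g,[.473,.084,z],st), proj(g,[.5275,.126,.083],st))
print(st["qpos"])
a=cv2.resize(t["pixels"][220:340,220:360],(560,480)); cv2.imwrite("pics/t3.png",a[:,:,::-1])
E
```

```text
campos [0.53719122 0.10299465 0.31095813] fwd [-0.25411056 -0.09906421 -0.96208841] 391.58881304574624
0 wrist [320.63679142 274.9283638 ] side [262.45343851 228.14140147] top [293.94152514 292.04672426]
0.01 wrist [320.52147882 283.19198996] side [262.08084339 222.85655106] top [293.67181908 291.75872515]
0.02 wrist [320.39296824 292.40634399] side [261.70342585 217.51112471] top [293.39605046 291.46424426]
0.03 wrist [320.24887694 302.74405444] side [261.32108209 212.10391833] top [293.11401262 291.16306036]
head [310.46344478 277.18194396] [278.39467658 125.39187456]
head [311.98225423 258.18319271] [278.39467658 125.39187456]
[ 0.02603139  0.4026599  -0.39973927  2.02191112  0.22389999  0.75784349
 -1.70857035]
```

View pics/t3.png

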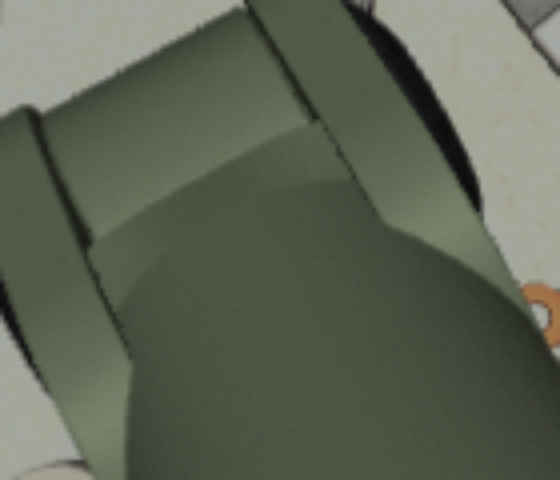

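The side and wrist views both show the visible fingertips about 25 mm above the reported TCP, around z=0.165. They haven't touched the head yet. I'll centre and go down, watching the force.

Call:
{"fn": "jog_arm", "kwargs": {
  "motion": [
    [0.06,-0.16,0,0,0],
    [0,0,0.15,0,0],
    [0,0,0.15,0,0],
    [0,0,0.15,0,0],
    [0,0,0.1,0,0],
    [0,0,0,0,0],
    [0,0,0,0,0]
  ]
}}

```text
clock: 3.95
position: [0.4723, 0.084, 0.1208]
tool_rot: [-3.142, 0.0, 0.371]
force: [0.1, 1.2, 0.8]
grip_width: 0.0
finger_force: 0.0
```

Call:
{"fn": "jog_arm", "kwargs": {
  "motion": [
    [0,0,0.1,0,0],
    [0,0,0.1,0,0],
    [0,0,0.1,0,0],
    [0,0,0,0,0],
    [0,0,0,0,0]
  ]
}}

```text
clock: 4.45
position: [0.4725, 0.0841, 0.112]
tool_rot: [3.142, -0.0, 0.371]
force: [0.0, -0.1, 4.7]
grip_width: -0.0003
finger_force: 2.3
```

Contact is made. I'll press on.

Call:
{"fn": "jog_arm", "kwargs": {
  "motion": [
    [0,0,0.12,0,0],
    [0,0,0.12,0,0],
    [0,0,0.12,0,0],
    [0,0,0,0,0],
    [0,0,0,0,0]
  ]
}}

```text
clock: 4.95
position: [0.4725, 0.0841, 0.1014]
tool_rot: [3.141, -0.0, 0.371]
force: [-1.8, -1.6, 10.2]
grip_width: 0.0001
finger_force: 4.9
```

Call:
{"fn": "jog_arm", "kwargs": {
  "motion": [
    [0,0,0.08,0,0],
    [0,0,0.08,0,0],
    [0,0,0.08,0,0],
    [0,0,0,0,0],
    [0,0,0,0,0]
  ]
}}

```text
clock: 5.45
position: [0.4725, 0.0841, 0.0943]
tool_rot: [3.141, -0.0, 0.371]
force: [-1.6, -0.0, 12.1]
grip_width: -0.0001
finger_force: 5.7
```

Call:
{"fn": "jog_arm", "kwargs": {
  "motion": [
    [0,0,0.08,0,0],
    [0,0,0.08,0,0],
    [0,0,0,0,0],
    [0,0,0,0,0]
  ]
}}

```text
clock: 5.85
position: [0.4731, 0.084, 0.0924]
tool_rot: [3.139, -0.002, 0.37]
force: [-22.6, -6.3, 88.9]
grip_width: 0.0002
finger_force: 43.9
```

Hard stop at a TCP height of about 0.0925, so plunger-up is about 0.1145. I'll cycle more gently between commanded heights of about 0.119 and 0.0915.

Call:
{"fn": "jog_arm", "kwargs": {
  "motion": [
    [0,0,-0.3,0,0],
    [0,0,-0.4,0,0],
    [0,0,-0.3,0,0],
    [0,0,0,0,0],
    [0,0,0,0,0],
    [0,0,0.3,0,0],
    [0,0,0.3,0,0],
    [0,0,0.2,0,0],
    [0,0,0.06,0,0],
    [0,0,0.05,0,0],
    [0,0,0,0,0],
    [0,0,0,0,0]
  ]
}}

```text
clock: 7.05
position: [0.473, 0.0841, 0.0927]
tool_rot: [3.141, -0.001, 0.371]
force: [-10.0, -3.8, 53.1]
grip_width: 0.0
finger_force: 26.2
```

Full stroke confirmed at 53 N. I'll repeat it, slightly shallower.

Call:
{"fn": "jog_arm", "kwargs": {
  "motion": [
    [0,0,-0.3,0,0],
    [0,0,-0.4,0,0],
    [0,0,-0.2,0,0],
    [0,0,0,0,0],
    [0,0,0,0,0],
    [0,0,0.3,0,0],
    [0,0,0.3,0,0],
    [0,0,0.2,0,0],
    [0,0,0.05,0,0],
    [0,0,0.04,0,0],
    [0,0,0,0,0],
    [0,0,0,0,0]
  ]
}}

```text
clock: 8.25
position: [0.4727, 0.0841, 0.0928]
tool_rot: [3.141, -0.001, 0.371]
force: [-10.7, -2.5, 46.0]
grip_width: -0.0003
finger_force: 23.2
```

Call:
{"fn": "jog_arm", "kwargs": {
  "motion": [
    [0,0,-0.3,0,0],
    [0,0,-0.4,0,0],
    [0,0,-0.2,0,0],
    [0,0,0,0,0],
    [0,0,0,0,0],
    [0,0,0.3,0,0],
    [0,0,0.3,0,0],
    [0,0,0.2,0,0],
    [0,0,0.05,0,0],
    [0,0,0.05,0,0],
    [0,0,0,0,0],
    [0,0,0,0,0]
  ]
}}

```text
clock: 9.45
position: [0.4728, 0.0841, 0.0928]
tool_rot: [3.141, -0.001, 0.371]
force: [-10.4, -3.3, 45.9]
grip_width: -0.0001
finger_force: 22.8
```

Call:
{"fn": "jog_arm", "kwargs": {
  "motion": [
    [0,0,-0.3,0,0],
    [0,0,-0.4,0,0],
    [0,0,-0.2,0,0],
    [0,0,0,0,0],
    [0,0,0,0,0],
    [0,0,0.3,0,0],
    [0,0,0.3,0,0],
    [0,0,0.2,0,0],
    [0,0,0.05,0,0],
    [0,0,0.05,0,0],
    [0,0,0,0,0],
    [0,0,0,0,0]
  ]
}}

```text
clock: 10.65
position: [0.4728, 0.0841, 0.0928]
tool_rot: [3.141, -0.001, 0.371]
force: [-9.6, -3.1, 46.3]
grip_width: -0.0
finger_force: 22.8
```

Call:
{"fn": "jog_arm", "kwargs": {
  "motion": [
    [0,0,-0.3,0,0],
    [0,0,-0.4,0,0],
    [0,0,-0.2,0,0],
    [0,0,0,0,0],
    [0,0,0,0,0],
    [0,0,0.3,0,0],
    [0,0,0.3,0,0],
    [0,0,0.2,0,0],
    [0,0,0.05,0,0],
    [0,0,0.05,0,0],
    [0,0,0,0,0],
    [0,0,0,0,0]
  ]
}}

```text
clock: 11.85
position: [0.4728, 0.0841, 0.0928]
tool_rot: [3.141, -0.001, 0.371]
force: [-9.2, -3.8, 46.4]
grip_width: 0.0001
finger_force: 22.9
```

That makes six strokes. I'll lift away and check the pin.

Call:
{"fn": "jog_arm", "kwargs": {
  "motion": [
    [0,0,-0.4,0,0],
    [0,0,-1,0,0],
    [0,0,-1,0,0],
    [0,0,-1,0,0],
    [0,0,-0.6,0,0],
    [0,0,0,0,0],
    [0,0,0,0,0]
  ]
}}

```text
clock: 12.55
position: [0.4721, 0.0839, 0.2111]
tool_rot: [3.142, 0.001, 0.371]
force: [-0.1, -0.4, -0.5]
grip_width: 0.0001
finger_force: 0.0
```

```bash
python3 - <<'E'
from h import *
st=bot.observe(); f=bot.grab_frame("side"); g=bot.grab_frame("wrist"); print(st["position"],st["force"])
for z in (.083,.113): print(z,proj(f,[.5268,.1262,z]),proj(g,[.5268,.1262,z],st))
print("head up/down",proj(f,[.473,.084,.146]),proj(f,[.473,.084,.124]))
a=cv2.resize(f["pixels"][120:320,190:350],(400,500)); b=cv2.resize(g["pixels"][60:360,200:440],(400,500))
cv2.imwrite("pics/s4.png",np.hstack([a,b])[:,:,::-1])
E
```

```text
[0.4721298  0.08386511 0.21109764] [-0.09593422 -0.42456312 -0.51062945]
0.083 [290.8174117  237.69389721] [295.0011571  127.47621699]
0.113 [290.22711454 223.07148468] [291.93650124 127.91441435]
head up/down [261.93683107 222.24789648] [262.74780579 233.74097657]
```

View pics/s4.png

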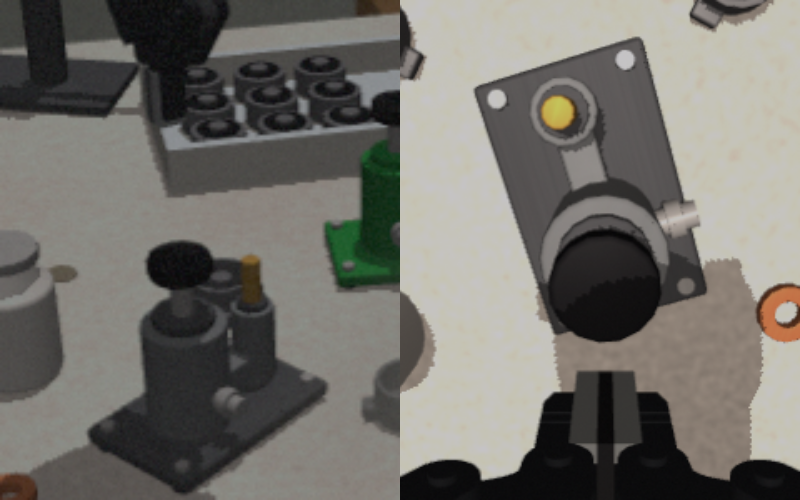

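The side view shows the plunger up and the pin standing tall, its top at about (291,223.5) against a prediction of 223.1 for fully out. Two extra strokes do no harm and add certainty, and then I'll compare the rows.

Call:
{"fn": "jog_arm", "kwargs": {
  "motion": [
    [0,0,0.6,0,0],
    [0,0,1,0,0],
    [0,0,1,0,0],
    [0,0,0.5,0,0],
    [0,0,0,0,0],
    [0,0,0.3,0,0],
    [0,0,0.3,0,0],
    [0,0,0.2,0,0],
    [0,0,0.05,0,0],
    [0,0,0.06,0,0],
    [0,0,0,0,0],
    [0,0,0,0,0]
  ]
}}

```text
clock: 13.85
position: [0.4726, 0.0843, 0.093]
tool_rot: [3.141, -0.001, 0.371]
force: [-9.1, -0.2, 26.1]
grip_width: -0.0
finger_force: 12.6
```

Call:
{"fn": "jog_arm", "kwargs": {
  "motion": [
    [0,0,-0.3,0,0],
    [0,0,-0.4,0,0],
    [0,0,-0.2,0,0],
    [0,0,0,0,0],
    [0,0,0,0,0],
    [0,0,0.3,0,0],
    [0,0,0.3,0,0],
    [0,0,0.2,0,0],
    [0,0,0.05,0,0],
    [0,0,0.05,0,0],
    [0,0,0,0,0],
    [0,0,0,0,0]
  ]
}}

```text
clock: 15.05
position: [0.4731, 0.0841, 0.0928]
tool_rot: [3.141, -0.002, 0.371]
force: [-10.0, -3.4, 48.4]
grip_width: 0.0001
finger_force: 24.5
```

Call:
{"fn": "jog_arm", "kwargs": {
  "motion": [
    [0,0,-0.4,0,0],
    [0,0,-1,0,0],
    [0,0,-1,0,0],
    [0,0,-1,0,0],
    [0,0,-0.6,0,0],
    [0,0,0,0,0],
    [0,0,0,0,0],
    [0,0,0,0,0],
    [0,0,0,0,0]
  ]
}}

```text
clock: 15.95
position: [0.4719, 0.084, 0.2108]
tool_rot: [-3.141, 0.002, 0.371]
force: [-0.1, 0.6, -0.2]
grip_width: -0.0
finger_force: 0.0
```

```bash
python3 - <<'E'
from h import *
import pickle
f=bot.grab_frame("side")
for g,n in((pickle.load(open("side.pkl","rb")),"start"),(f,"now")):
    h=cv2.cvtColor(g["pixels"][210:250,280:300],cv2.COLOR_RGB2HSV); m=(h[...,1]>110)&(h[...,2]>70)&(h[...,0]>8)&(h[...,0]<35)
    r=np.where(m.any(1))[0]+210; hd=g["pixels"][205:245,240:285].max(2)<32; q=np.where(hd.sum(1)>8)[0]+205
    print(n,"pin rows",r.min(),r.max(),"head rows",q.min(),q.max())
E
python3 - <<'E'
from h import *
import pickle
f=pickle.load(open("side.pkl","rb"))
R,c=pose(f); d=np.array([.5268,.1262])-c[:2]; d/=np.linalg.norm(d)
for z in (.083,.089,.095,.107,.110,.113): print(z,proj(f,[*(np.array([.5268,.1262])+.007*d),z])[1])
E
```

```text
start pin rows 236 240 head rows 218 234
now pin rows 222 226 head rows 218 234
0.083 235.63571845568737
0.089 232.75827238439314
0.095 229.8628622930452
0.107 224.01737332336674
0.11 222.5444676420935
0.113 221.0668983937603
```

The pin's top edge rose from row 236 to row 222, about 29–30 mm, and the head rows match the start, so the plunger is up. Handing in.

```bash
python3 -c "
from workcell import bot
print(bot.job_done())"
```

```text
the job is handed in; nothing more can be done
None
```

I gave the pump eight full strokes and handed the job in at about 16 s: the side camera shows the pin out by about 29–30 mm (1 pixel is about 2 mm) and the plunger back up, and the hand is clear above it; no verdict was returned.

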